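Brush out a fuel strainer bowl and hold its bayonet cap home

TASK

Brush out the fuel strainer bowl with the bottle brush: three full strokes, each right down to the floor and, in between, back up to at least half the bowl's height; then stand the brush back in the wide hole of the wooden block and let go of it. Then fit the bayonet cap: set its two cross pins in the two open slots of the collar, push it down against the sprung ring, twist it clockwise (seen from above) about a quarter turn up to the stop, and finish still gripping it there, pressed down with its flange on the rim, so that I can put the locking screws in. Leave the other parts and tools on the bench where they are.

Things in the scene. Friction and masses are not known exactly. Their poses are not given: they have to be found in the camera images.
- strainer_bowl: aluminium fuel strainer bowl on a dark 100 x 100 x 8 mm plate, fixed to the bench, 100 mm high in all; origin under the plate on the bowl's axis, z up. Outside 59 mm wide at the rim; brass hose barbs to +y and -y, 34 mm above the bench; two small screw ears below the rim reach 41 mm from the axis
- bowl_floor (a point): centre of the bowl's inner floor, 14 mm above the bench, 86 mm below the rim; axes as the bowl. The bore is 34 mm wide from the floor to 66 mm above the bench, above that 45 mm wide (the collar) up to the rim
- bowl_mouth (a point): centre of the rim, 100 mm above the bench; axes as the bowl. Two open slots 10 mm wide run down the collar wall from the rim, at +x and -x; from each a channel, 7 to 20 mm below the rim, runs clockwise (from above) under a lip to a solid stop, which a pin meets after 1.35 rad of turn. With its pins under the lips the cap can rise only 4 mm from fully home
- seal_ring (a joint): black sprung seal ring in the collar, 43 mm outside, 32 mm inside; value: m pushed down from rest. At 0 its top is 12 mm below the rim; 0.010 with the cap fully home. Spring: 4 N at 0 plus 0.8 N per mm, so 12 N with the cap home
- cap: loose steel bayonet cap, 150 g, 54 mm high, standing upright on its plug; origin under the plug, z up. Plug 42 mm wide, 22 mm high, its foot slightly tapered; then a flange 59 mm wide, 5 mm thick; on top a bar grip 46 mm long (along x), 14 mm thick (along y), 26 mm high. Two small screw ears reach 41 mm from the axis, at 130 and 310 degrees from x
- cap_center (a point): centre of the cap, on its axis, 26.5 mm above its underside, 0.5 mm below the flange's top and the bar's foot, axes as the cap. Fully home it is 4.5 mm above the rim; set in the slots and let be, the cap rests on the ring 10 mm higher than that; under the lips but not pressed, the spring lifts it 4 mm
- cap_pin (a point): the cap's pin on the +x side; a like one is on the -x side. The pins are round, 6 mm thick, parallel to the bar, centres 18.5 mm below cap_center, and reach 28 mm from the cap's axis. The cap may go in either way round (half a turn)
- brush: the bottle brush as a whole, 60 g, 192 mm long; origin at its bristle tip, z along it towards the handle
- brush_center (a point): middle of the bottle brush, 96 mm from either end, z towards the handle's end. It stands upright, bristles down, in the wide hole of the block. Bristle head 30 mm wide, 45 mm long (stiff core 26 mm), wire stem, round wooden handle 16 mm thick from 105 to 192 mm above the tip; grip it about 155 mm above the tip
- brush_tip (a point): bristle tip, the lower end of the brush, 96 mm below its middle; at the start 46 mm below the hole's mouth
- brush_hole (a point): centre of the mouth of the wide hole (37 mm wide, 46 mm deep) in the top of the wooden block, 55 mm above the bench. The block is fixed, 120 mm along x, 64 mm along y, the hole 26 mm to +x of its middle; three drills stand 28 to 40 mm out of its other half (to -x)
- dropper_a: teal dropper bottle with white nozzle, 34 mm wide, 91 mm high, loose; origin under its middle; to be left alone
- dropper_b: teal bottle with green cap, 34 mm wide, 82 mm high, loose; origin under its middle; to be left alone
- screwdriver: screwdriver with a wooden handle, 128 mm long, lying loose; to be left alone
- box_spanner: small grey cranked spanner, 73 x 66 mm, lying loose; to be left alone
- filter_cup: chromed filter cup, 46 mm wide, 32 mm high, loose; to be left alone
- vent_valve: dark mushroom-shaped valve, 45 mm wide, 31 mm high, loose; to be left alone
- vacuum_capsule_a: vacuum capsule, 61 mm wide, with an upright stem, 49 mm high, loose; to be left alone
- link_rod: dark link rod, 119 mm long, lying loose; to be left alone
There are look-alikes about, which are no part of the job. What is shaped like the brush but green or white is not meant.

How it is judged (in metres and radians):
On the way, in this order (a step that is already met when the one before it is completed fails the run):
1. first stroke: the brush tip down at the bowl's floor (horizontal distance between brush_tip and bowl_floor below 0.014 m and z of brush_tip in the frame of bowl_floor below 0.018 m), for 0.1 s.
2. the brush drawn up to half height (horizontal distance between brush_tip and bowl_floor below 0.014 m and z of brush_tip in the frame of bowl_floor above 0.035 m), for 0.05 s.
3. second stroke: the tip down at the floor again (all of step 1), for 0.1 s.
4. the brush drawn up again (all of step 2), for 0.05 s.
5. third stroke: the tip down at the floor (all of step 3), for 0.1 s.
6. the brush stands in the wide hole of the block, let go (horizontal distance between brush_tip and brush_hole below 0.015 m and z of brush_tip in the frame of brush_hole below -0.03 m and angle between brush_center's own z axis and vertical below 0.25 rad and contact force between the fingers and brush below 0.1 N), for 0.2 s.
7. the cap, pins in the slots, pushed down against the sprung ring before it is turned (horizontal distance between cap_center and bowl_mouth below 0.004 m and angle between cap_center's own z axis and vertical below 0.1 rad and angle between the x axis of cap_center and the x axis of bowl_mouth, either way round below 0.35 rad and value of joint seal_ring above 0.005 m and z of cap_center in the frame of bowl_mouth below 0.0105 m), for 0.05 s.
8. the cap turned to the stop (horizontal distance between cap_center and bowl_mouth below 0.004 m and angle between cap_center's own z axis and vertical below 0.1 rad and angle between the x axis of cap_center and the x axis of bowl_mouth, either way round above 1.22 rad and z of cap_center in the frame of bowl_mouth below 0.0105 m), for 0.1 s.
At the end, for the whole second after the job is handed in: Cap in the collar, upright, turned 1.22 rad or more from the slots, flange within 1.8 mm of the rim, sprung ring down more than 7.5 mm, fingers still gripping it (over 2 N); brush standing in the wide hole, over 30 mm deep, not touched by the fingers (all of step 6 and horizontal distance between cap_center and bowl_mouth below 0.004 m and angle between cap_center's own z axis and vertical below 0.1 rad and angle between the x axis of cap_center and the x axis of bowl_mouth, either way round above 1.22 rad and z of cap_center in the frame of bowl_mouth below 0.0063 m and value of joint seal_ring above 0.0075 m and contact force between the fingers and cap above 2 N); the arm keeps its last pose, push and grip.
It fails at once if another loose part or tool on the bench is moved more than 40 mm (distance of any of dropper_a, dropper_b, screwdriver, box_spanner, filter_cup, vent_valve, vacuum_capsule_a, link_rod from where it was at the start of the episode above 0.04 m).
It also fails if it takes over 59 s, if anything falls off the work surface, if the arm or the gripper's body presses on something with over 40 N, if the wrist force passes 120 N, or if a joint passes its speed limit or range.

ROBOT

A 6-joint arm with a two-finger parallel gripper is mounted at the origin on a cart in front of the work surface, level with it; the furniture and walls round the work are solid. World frame = base frame: x ahead of the robot, y to its left, z up, the work surface at z = 0. Lengths are in mm, angles in rad, forces in N, time in s.
With the tool pointing down it reaches from about 350 to 975 mm from the base axis. Payload 7.1 kg.
Tool frame: the origin (TCP) lies midway between the tips of the shut fingers; the grasp point (between the pads) lies 19 mm behind it (ctrl.grasp_offset is the distance from the TCP to the grasp point, in mm); z points along the fingers, y is the line along which they close (so a half turn about z gives the same grasp; the last joint's range is limited). The gripper opens to 88 mm and grips with 3 to 60 N. Pads are 20 mm wide; open, the fingers measure 115 mm over their backs; the gripper's body (75 mm by 178 mm) begins 61 mm behind the grasp point.
Start: joints at [-1.339, 0.423, 1.63, -0, 1.089, -0.019], TCP at [155.131, -605.425, 222.675] pointing down, gripper open.
Joint ranges: [-3, 3], [-0.9, 2.11], [0.09, 2.58], [-1.31, 4.45], [0.11, 2.69], [-2.54, 2.54]. Speed limits (rad/s): [2.39, 2.39, 3.01, 3.14, 3.14, 3.14].

INTERFACE

Orientations are given as a rotation vector (axis times angle).
In Python, from workcell import sensors, viewer, ctrl gives the robot as it stands. The module is installed in compiled form; this text tells all that it offers.
- The arm moves only by the shell command python3 -m handwheel 'ROWS'. ROWS is JSON, a list of rows, each a list of 7 numbers: the shift along the tool's x, y, z in mm, then the turn, a rotation vector about the tool's x, y, z in rad, then the closure, from 0 (fully open) to 1 (shut). In form: [[x, y, z, rx, ry, rz, jaw], ...]. A call has 1 to 10 rows; each row shifts and turns the commanded pose from where the row before left it, along the tool's axes as they then stand; what a row does not reach is not made up. A row lasts 1/8 s, in which the tool goes at most 62.5 mm and 10.7 degrees, less where a joint would pass 70% of its speed; a pose out of reach is approached as far as the arm can. A call is refused whole if a number of a shift passes 62.5 or a number of a turn 0.188, either way. A call with a gripper value outside its range is refused whole. The fingers move at their own pace and stop on an object; the grip force is fixed at half the most. Time passes only in rows, so rows that do not move let the fingers close. It gives the time, the measured TCP pose, the force, the opening and the grip force at its end, in the units of the state.
- sensors.get_obs(): the state, without advancing time (a new reading comes with each control period).
- viewer.get_image(name): name is "scene" or "top"; returns a dict with "frame" (400x640x3 uint8, blue, green, red), "fov_y" (degrees; the focal length in pixels is half the picture's height over the tangent of half this angle, whatever the lens; pixels are square), "cx", "cy" (the principal point, pixels), "distortion" ([k1, k2, p1, p2, k3] as OpenCV has them; the pictures are not rectified), "R" (3x3) and "t" (3): a world point X has camera coordinates R X + t. Camera axes: x right, y down, z forward; pixel columns grow to the right and rows downward; lengths in mm; the calibration is good to about 2 mm. A picture is of the moment at which its call begins. There is no depth.
- ctrl.close_job(): hands the job in; it is judged then, once.
The state is a dict: "t": time; "qpos": joint angles; "qvel": joint speeds; "joint_torque": joint torques, N m; "ee_pos": TCP position; "orientation": TCP orientation; "ft_force": force on the tool from outside, world axes, zero at the start; "moment": the same for the moment, N m; "width": finger opening in mm; "grasp_force": force on a finger pad.
Only numpy, scipy, OpenCV 4.12 (cv2) and the standard library are available. Lean on these libraries where they do the work, as an engineer would, in place of code of your own. Each camera call takes 0.05 s, during which the arm holds its last target. There are 200 camera calls.

## Working session

There is one attempt and no reset: what is moved stays moved. The work goes in short steps, Python scripts to look and compute and a shell command to move; the robot and the scene stay as the last step left them, time stands still between calls to the robot, and variables do not carry over. Pictures are saved under pics/ and viewed, at most 10 in all, crops included, and the job is handed in when it is done.

```bash
mkdir -p pics; cat > h.py <<'E'
import numpy as np, cv2
from workcell import sensors, viewer, ctrl
from scipy.spatial.transform import Rotation as Ro
def cam(n):
    d=viewer.get_image(n); f=200/np.tan(np.radians(d["fov_y"])/2)
    d["K"]=np.array([[f,0,d["cx"]],[0,f,d["cy"]],[0,0,1]]);d["D"]=np.array(d["distortion"],float)
    d["R"]=np.array(d["R"]);d["t"]=np.array(d["t"]);return d
def ray(d,uv):
    p=cv2.undistortPoints(np.array([[uv]],float),d["K"],d["D"])[0,0]
    v=d["R"].T@np.array([*p,1]);return -d["R"].T@d["t"],v
def onz(d,uv,z):
    o,v=ray(d,uv);return (o+v*(z-o[2])/v[2])[:2]
def pix(d,X):
    return cv2.projectPoints(np.array(X,float).reshape(-1,1,3),cv2.Rodrigues(d["R"])[0],d["t"],d["K"],d["D"])[0][:,0]
E
python3 - <<'E'
from h import *
for n in("scene","top"):
    d=cam(n);cv2.imwrite(f"pics/{n}0.png",d["frame"]);o,_=ray(d,(320,200));print(n,o,onz(d,(320,200),0),d["fov_y"],d["D"])
o=sensors.get_obs();print(o["ee_pos"],Ro.from_rotvec(o["orientation"]).as_matrix().round(3),o["width"],o["t"],ctrl.grasp_offset)
E
```

```text
scene [ 86.69848767 601.99057904 573.37012571] [ 652.87580594 -148.00345851] 49.782374207023835 [-0.06123246  0.          0.          0.          0.        ]
top [427.39852051 -39.70512233 970.56881201] [584.20180029 -75.01321973] 54.922142722624294 [-0.05239361  0.          0.          0.          0.        ]
[ 155.02796955 -604.9608118   222.01057041] [[ 0.969  0.248 -0.   ]
 [ 0.248 -0.969  0.001]
 [ 0.    -0.001 -1.   ]] 87.93817266453178 0.1 18.700000000000003
```

View pics/scene0.png

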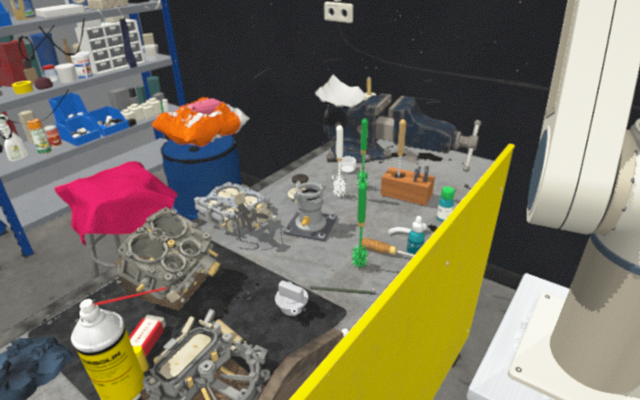

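View pics/top0.png

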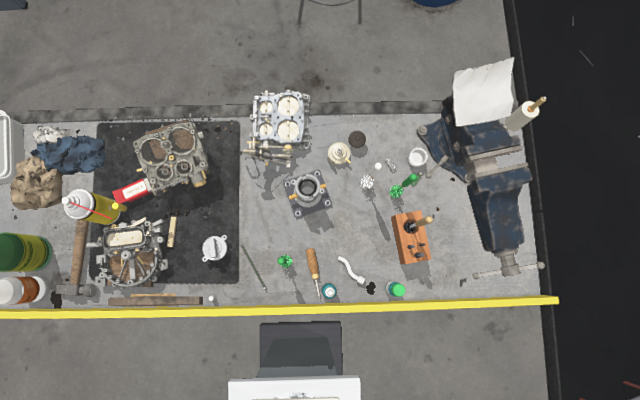

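The scene view shows the bowl at about (310,210), the cap at (290,297), and the block with the wooden-handled brush at (402,150). A yellow wall stands between the robot and the bench. In the top view the bowl is at (309,188), the cap at (215,248) and the block at (412,235). I'll enlarge these areas for measuring.

```bash
python3 - <<'E'
import cv2,numpy as np
s=cv2.imread("pics/scene0.png");t=cv2.imread("pics/top0.png")
def c(i,u,v,w=80,h=60,k=5): return cv2.resize(i[v:v+h,u:u+w],None,fx=k,fy=k,interpolation=cv2.INTER_CUBIC)
cv2.imwrite("pics/m1.png",np.vstack([np.hstack([c(t,270,160),c(t,175,218)]),np.hstack([c(t,380,205),c(s,275,175)])]))
cv2.imwrite("pics/m2.png",np.vstack([np.hstack([c(s,255,265),c(s,370,150)]),np.hstack([c(s,370,110),c(t,240,235)])]))
E
```

```text
(no output)
```

View pics/m1.png

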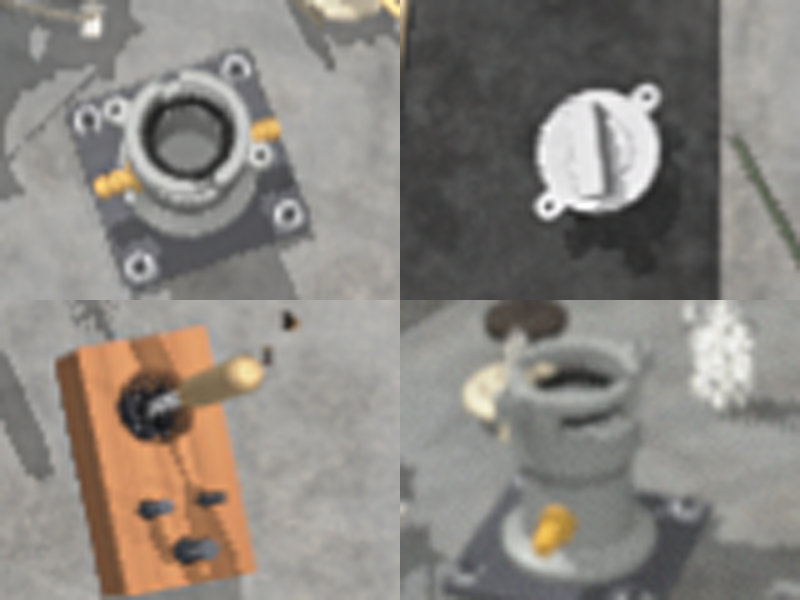

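View pics/m2.png

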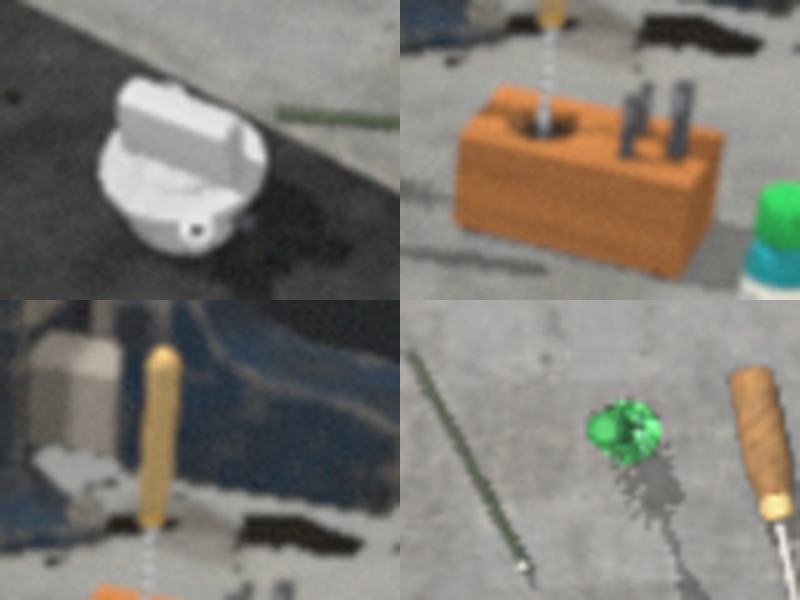

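In the montage, the bowl's rim is centred at top pixel (307.4,187.8), with the slots and plate turned about 19°. The cap's flange is at (214.7,248), with its ears at (224.6,237.4) and (204.4,259.2). The hole's mouth is at (411,226.4) and the handle top at (429.4,219.6).

```bash
python3 - <<'E'
from h import *
t=cam("top");s=cam("scene")
m=lambda u0,v0,p:(u0+p[0]/5-.4,v0+p[1]/5-.4)
def tri(a,b):
    (o1,v1),(o2,v2)=ray(t,a),ray(s,b); A=np.c_[v1,-v2]; k=np.linalg.lstsq(A,o2-o1,rcond=None)[0]
    p,q=o1+k[0]*v1,o2+k[1]*v2; return ((p+q)/2).round(1),np.linalg.norm(p-q).round(1)
bo=onz(t,m(270,160,(187,139)),100);print("bowl rim",bo, "scene pix",pix(s,[*bo,100]))
P=[onz(t,m(270,160,p),8) for p in((68,115),(250,48),(315,235),(128,290))];print("plate",np.mean(P,0),[np.degrees(np.arctan2(*(a-b)[::-1])).round(1) for a,b in((P[0],P[3]),(P[1],P[2]),(P[0],P[1]),(P[3],P[2]))])
print("bowl scene",onz(s,m(275,175,(170,75)),100))
c=onz(t,m(175,218,(198,150)),26);print("cap",c)
e=[onz(t,m(175,218,p),24.5) for p in((248,97),(147,206))];print("ears",np.mean(e,0),np.degrees(np.arctan2(*(e[0]-e[1])[::-1]))+50)
print("hole",onz(t,m(380,205,(155,107)),55),"scene",onz(s,m(370,150,(545,125-0)) if 0 else m(370,150,(143,125)),55))
print("handle top",onz(t,m(380,205,(247,73)),199),"tri",tri(m(380,205,(247,73)),m(370,110,(165,55))))
print("wall",tri((558,299),(512,147)))
w=onz(t,(100,314),150),onz(t,(100,314),200);print(w)
print("green1 top",tri((283,258),(362,177)), "white",onz(t,(367,182),25),"green2",onz(t,(397,191),25))
E
```

```text
bowl rim [598.18250448 -42.30277986] scene pix [[310.65063409 189.18119537]]
plate [599.52205463 -43.8506237 ] [np.float64(17.7), np.float64(17.0), np.float64(109.3), np.float64(105.1)]
bowl scene [600.78115227 -38.28424657]
cap [468.81396486 187.47730338]
ears [468.24491409 188.00292268] 6.65520242227003
hole [ 506.67757819 -288.85757384] scene [ 508.2354343  -289.02070612]
handle top [ 507.0111813  -288.43013337] tri (array([ 507.3, -287.7,  200.7]), np.float64(1.0))
wall (array([ 319.5, -641.1,   49. ]), np.float64(1.5))
(array([330.26581246, 396.86093713]), array([336.18443298, 370.25950815]))
green1 top (array([437.6,   9.1, 202.2]), np.float64(0.8)) white [ 623.10984915 -193.78231445] green2 [ 598.28448847 -268.39340553]
```

```bash
cat > g.py <<'E'
import sys
from h import *
# usage: g.py x y z yaw_deg -> remaining shift in tool axes
o=sensors.get_obs();R=Ro.from_rotvec(o["orientation"]).as_matrix()
x,y,z,w=map(float,sys.argv[1:5]);yaw=np.degrees(np.arctan2(R[1,0],R[0,0]))
print("pos",o["ee_pos"].round(1) if hasattr(o["ee_pos"],'round') else o["ee_pos"],"yaw",round(yaw,2),"tilt",R[:2,2].round(4),"shift",(R.T@(np.array([x,y,z])-o["ee_pos"])).round(1),"rz",np.radians((yaw-w+180)%360-180).round(3),"q6",round(o["qpos"][5],2),"t",o["t"],"w",o["width"],"gf",o["grasp_force"],"F",np.round(o["ft_force"],1))
E
python3 -m handwheel '[[52.5,-27.5,0,0,0,0,0],[52.5,-27.5,0,0,0,0,0],[52.5,-27.5,0,0,0,0,0],[52.5,-27.5,0,0,0,0,0],[52.5,-27.5,0,0,0,0,0],[52.5,-27.5,0,0,0,0,0],[52.5,-27.5,0,0,0,0,0],[52.5,-27.5,0,0,0,0,0],[0,0,0,0,0,0,0]]'
python3 g.py 507 -288.3 145 14
```

```text
t: 1.32
ee_pos: [509.8, -285.4, 222.5]
orientation: [-3.116, -0.401, -0.001]
ft_force: [-0.3, 0.4, 0.2]
width: 88.0
grasp_force: 0.0
pos [ 509.8 -285.4  222.5] yaw 14.66 tilt [0.0006 0.0002] shift [-3.5  2.1 77.5] rz 0.011 q6 0.78 t 1.325 w 88.04580360067979 gf 0.0 F [-0.3  0.4  0.2]
```

```bash
python3 -m handwheel '[[-3.5,2.1,10,0,0,0,0],[0,0,35,0,0,0,0],[0,0,32.5,0,0,0,0],[0,0,0,0,0,0,0],[0,0,0,0,0,0,1],[0,0,0,0,0,0,1],[0,0,0,0,0,0,1],[0,0,0,0,0,0,1],[0,0,0,0,0,0,1]]'
python3 g.py 507 -288.3 252 14
```

```text
t: 2.45
ee_pos: [504.6, -290.9, 145.4]
orientation: [3.117, 0.393, 0.0]
ft_force: [-0.2, 0.5, -0.5]
width: 41.5
grasp_force: 0.0
pos [ 504.6 -290.9  145.4] yaw 14.38 tilt [ 0.0003 -0.0002] shift [   3.    -1.9 -106.6] rz 0.007 q6 0.78 t 2.45 w 41.4976233343151 gf 0.0 F [-0.2  0.5 -0.5]
```

```bash
python3 -m handwheel '[[3,-1.9,0,0,0,0,0.6],[0,0,0,0,0,0,1],[0,0,0,0,0,0,1],[0,0,0,0,0,0,1],[0,0,0,0,0,0,1],[0,0,0,0,0,0,1],[0,0,0,0,0,0,1]]'
python3 g.py 507 -288.3 258 14
```

```text
t: 3.32
ee_pos: [507.0, -288.4, 145.2]
orientation: [-3.117, -0.393, 0.0]
ft_force: [0.7, -0.2, -0.5]
width: 15.4
grasp_force: 30.0
pos [ 507.  -288.4  145.2] yaw 14.37 tilt [-0.  0.] shift [ 1.000e-01 -1.000e-01 -1.128e+02] rz 0.006 q6 0.78 t 3.325 w 15.406542567943022 gf 29.999913275241852 F [ 0.7 -0.2 -0.5]
```

```bash
python3 -m handwheel '[[0,0,-40,0,0,0,1],[0,0,-40,0,0,0,1],[0,0,-33,0,0,0,1],[30,-43,0,0,0,0,1],[30,-43,0,0,0,0,1],[30,-43,0,0,0,0,1],[30,-43,0,0,0,0,1],[30,-43,0,0,0,0,1],[0,0,0,0,0,0,1],[0,0,0,0,0,0,1]]'
python3 g.py 598.8 -42.8 258 14
python3 - <<'E'
from h import *
t=cam("top");s=cam("scene")
c=lambda i,u,v,w=80,h=60,k=5: cv2.resize(i[v:v+h,u:u+w],None,fx=k,fy=k,interpolation=cv2.INTER_CUBIC)
cv2.imwrite("pics/m3.png",np.vstack([c(t["frame"],250,140,120,60,6),c(s["frame"],250,120,120,100,6)[:240+0]]) if 0 else np.hstack([c(t["frame"],270,150,80,120),c(s["frame"],270,125,80,120)]))
E
```

```text
t: 4.58
ee_pos: [598.6, -43.1, 258.0]
orientation: [3.117, 0.394, -0.001]
ft_force: [0.9, -0.1, -1.5]
width: 14.8
grasp_force: 30.0
pos [598.6 -43.1 258. ] yaw 14.41 tilt [-0.0006 -0.0003] shift [ 0.3 -0.3  0. ] rz 0.007 q6 1.23 t 4.575 w 14.843437549096475 gf 29.999887347221375 F [ 0.9 -0.1 -1.5]
```

View pics/m3.png

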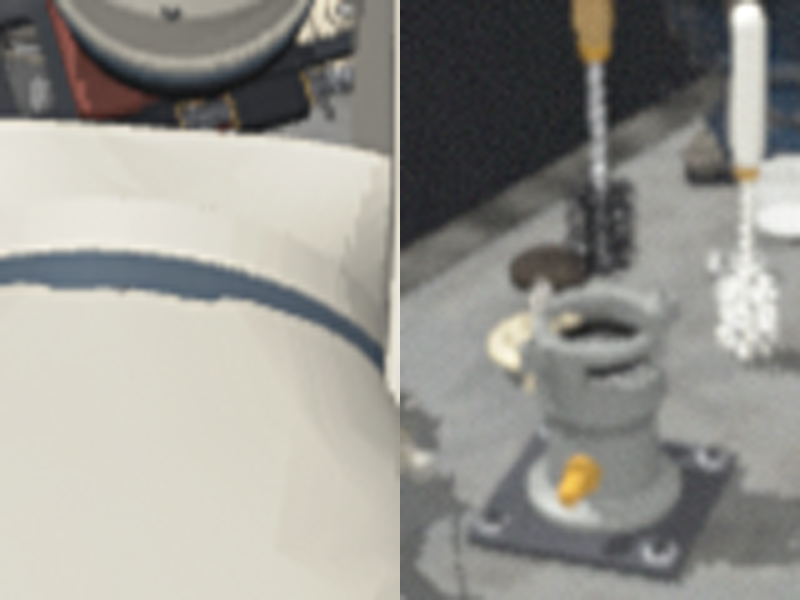

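The brush tip is at about (310,179) in the scene view, right above the bowl's mouth at (310,189), so it lines up laterally. I'll go down while watching the forces.

```bash
python3 -m handwheel '[[0,0,15,0,0,0,1],[0,0,15,0,0,0,1],[0,0,10,0,0,0,1],[0,0,0,0,0,0,1]]'; python3 g.py 598.8 -42.8 158 14;python3 -m handwheel '[[0,0,15,0,0,0,1],[0,0,10,0,0,0,1],[0,0,0,0,0,0,1]]'
python3 g.py 598.8 -42.8 158 14
```

```text
t: 5.18
ee_pos: [598.7, -43.3, 217.6]
orientation: [3.117, 0.393, -0.002]
ft_force: [-1.4, -0.4, 8.6]
width: 15.0
grasp_force: 30.0
pos [598.7 -43.3 217.6] yaw 14.36 tilt [-0.0011 -0.0003] shift [ 0.3 -0.5 59.6] rz 0.006 q6 1.23 t 5.175 w 14.973894350346793 gf 30.00100314617157 F [-1.4 -0.4  8.6]
t: 5.55
ee_pos: [599.5, -43.2, 192.2]
orientation: [3.116, 0.393, 0.001]
ft_force: [5.9, -1.0, -3.6]
width: 15.4
grasp_force: 30.0
pos [599.5 -43.2 192.2] yaw 14.37 tilt [ 0.001  -0.0004] shift [-0.6 -0.6 34.2] rz 0.006 q6 1.23 t 5.55 w 15.359460696322303 gf 30.00312477350235 F [ 5.9 -1.  -3.6]
```

```bash
python3 -m handwheel '[[1.5,0.4,0,0,0,0,1],[0,0,0,0,0,0,1]]'; python3 g.py 600 -43 158 14;python3 -m handwheel '[[0,0,12,0,0,0,1],[0,0,12,0,0,0,1],[0,0,8,0,0,0,1],[0,0,0,0,0,0,1],[0,0,0,0,0,0,1]]'
python3 g.py 600 -43 158 14
```

```text
t: 5.8
ee_pos: [600.3, -42.9, 193.0]
orientation: [-3.117, -0.393, 0.001]
ft_force: [3.1, -0.3, -2.0]
width: 15.3
grasp_force: 30.0
pos [600.3 -42.9 193. ] yaw 14.37 tilt [-0.0007  0.    ] shift [-0.3 -0.  35. ] rz 0.006 q6 1.23 t 5.8 w 15.334224722093904 gf 30.000146627426147 F [ 3.1 -0.3 -2. ]
t: 6.42
ee_pos: [600.1, -42.8, 161.0]
orientation: [-3.117, -0.393, 0.002]
ft_force: [0.8, -0.7, -0.5]
width: 15.2
grasp_force: 30.0
pos [600.1 -42.8 161. ] yaw 14.37 tilt [-0.0012  0.0002] shift [-0.1  0.2  3. ] rz 0.006 q6 1.23 t 6.425 w 15.16162863492358 gf 29.999417066574097 F [ 0.8 -0.7 -0.5]
```

```bash
python3 -m handwheel '[[0,0,5,0,0,0,1],[0,0,0,0,0,0,1],[0,0,-14,0,0,0,1],[0,0,-14,0,0,0,1],[0,0,-14,0,0,0,1],[0,0,0,0,0,0,1],[0,0,0,0,0,0,1]]';python3 -m handwheel '[[0,0,14,0,0,0,1],[0,0,14,0,0,0,1],[0,0,14,0,0,0,1],[0,0,0,0,0,0,1],[0,0,0,0,0,0,1]]';python3 g.py 600 -43 158 14;python3 -m handwheel '[[0,0,-14,0,0,0,1],[0,0,-14,0,0,0,1],[0,0,-14,0,0,0,1],[0,0,0,0,0,0,1],[0,0,0,0,0,0,1]]'; python3 -m handwheel '[[0,0,14,0,0,0,1],[0,0,14,0,0,0,1],[0,0,14,0,0,0,1],[0,0,0,0,0,0,1],[0,0,0,0,0,0,1]]'
python3 g.py 507 -288.3 158 14
```

```text
t: 7.3
ee_pos: [600.5, -42.9, 198.4]
orientation: [3.117, 0.393, 0.001]
ft_force: [0.7, -0.1, -0.8]
width: 15.3
grasp_force: 30.0
t: 7.92
ee_pos: [600.2, -42.9, 155.9]
orientation: [-3.117, -0.393, 0.002]
ft_force: [0.8, 0.6, -0.3]
width: 15.5
grasp_force: 30.0
pos [600.2 -42.9 155.9] yaw 14.36 tilt [-0.0012  0.0002] shift [-0.2  0.1 -2.1] rz 0.006 q6 1.23 t 7.925 w 15.465045356118347 gf 29.99951809644699 F [ 0.8  0.6 -0.3]
t: 8.55
ee_pos: [600.6, -42.9, 198.4]
orientation: [3.117, 0.393, 0.001]
ft_force: [1.5, 0.5, -1.0]
width: 15.6
grasp_force: 30.0
t: 9.18
ee_pos: [600.2, -42.8, 155.9]
orientation: [-3.117, -0.393, 0.002]
ft_force: [-0.6, 0.4, -0.6]
width: 15.3
grasp_force: 30.0
pos [600.2 -42.8 155.9] yaw 14.37 tilt [-0.0012  0.0002] shift [-151.2  214.7   -2.1] rz 0.006 q6 1.23 t 9.175 w 15.304997902989378 gf 29.999399185180664 F [-0.6  0.4 -0.6]
```

```bash
python3 -m handwheel '[[0,0,0,0,0,0,1],[0,0,-34,0,0,0,1],[0,0,-34,0,0,0,1],[0,0,-34,0,0,0,1],[0,0,0,0,0,0,1],[0,0,0,0,0,0,1]]'
python3 g.py 507 -288.3 258 14
python3 - <<'E'
from h import *
s=cam("scene");i=s["frame"]
print(pix(s,[[600.2,-42.9,122],[600.2,-42.9,132],[598.6,-43.1,122]]))
cv2.imwrite("pics/m4.png",cv2.resize(i[125:225,270:350],None,fx=5,fy=5,interpolation=cv2.INTER_CUBIC))
E
```

```text
t: 9.93
ee_pos: [599.7, -42.8, 257.4]
orientation: [-3.117, -0.393, 0.002]
ft_force: [-0.7, -1.2, -1.4]
width: 15.2
grasp_force: 30.0
pos [599.7 -42.8 257.4] yaw 14.37 tilt [-0.0011  0.0002] shift [-150.8  214.8   -0.5] rz 0.006 q6 1.23 t 9.925 w 15.215374701347002 gf 29.999713003635406 F [-0.7 -1.2 -1.4]
[[309.77462295 180.05027963]
 [309.62957006 175.9977806 ]
 [310.41365829 180.21385413]]
```

View pics/m4.png

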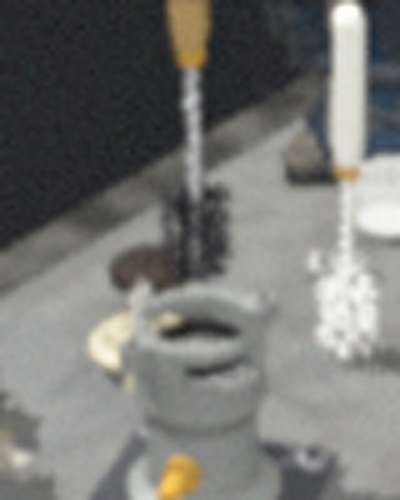

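The picture shows the handle's ferrule at crop (190,62), within 1 px of its earlier position, so the brush did not slip and the strokes count. I'll take it back to the block.

```bash
python3 -m handwheel '[[-30.2,43,0,0,0,0,1],[-30.2,43,0,0,0,0,1],[-30.2,43,0,0,0,0,1],[-30.2,43,0,0,0,0,1],[-30.2,43,0,0,0,0,1],[0,0,0,0,0,0,1],[0,0,25,0,0,0,1],[0,0,25,0,0,0,1],[0,0,0,0,0,0,1],[0,0,0,0,0,0,1]]'
python3 g.py 507 -288.3 146 14
```

```text
t: 11.22
ee_pos: [508.0, -288.1, 208.4]
orientation: [-3.117, -0.394, 0.0]
ft_force: [0.2, -0.1, -0.0]
width: 15.3
grasp_force: 30.0
pos [ 508.  -288.1  208.4] yaw 14.41 tilt [-0.0001  0.0003] shift [-1.   0.  62.4] rz 0.007 q6 0.78 t 11.225 w 15.308429695641442 gf 29.99989092350006 F [ 0.2 -0.1 -0. ]
```

```bash
python3 -m handwheel '[[-0.7,0,20,0,0,0,1],[0,0,20,0,0,0,1],[0,0,16,0,0,0,1],[0,0,0,0,0,0,1]]';python3 -m handwheel '[[0,0,5,0,0,0,1],[0,0,0,0,0,0,1],[0,0,0,0,0,0,0],[0,0,0,0,0,0,0],[0,0,0,0,0,0,0],[0,0,0,0,0,0,0],[0,0,0,0,0,0,0],[0,0,0,0,0,0,0],[0,0,0,0,0,0,0]]'
python3 g.py 468.6 187.7 230 187
```

```text
t: 11.72
ee_pos: [506.6, -288.4, 151.6]
orientation: [-3.116, -0.393, 0.002]
ft_force: [0.0, 0.1, 0.1]
width: 15.2
grasp_force: 30.0
t: 12.85
ee_pos: [506.8, -288.8, 147.1]
orientation: [-3.117, -0.393, 0.0]
ft_force: [0.1, 0.1, -0.3]
width: 82.1
grasp_force: 0.0
pos [ 506.8 -288.8  147.1] yaw 14.37 tilt [-0.  0.] shift [  81.2 -471.1  -82.8] rz -3.013 q6 0.78 t 12.85 w 82.07982278209982 gf 0.0 F [ 0.1  0.1 -0.3]
```

```bash
python3 -m handwheel '[[0,0,-40,0,0,0,0],[0,0,-40,0,0,0,0],[0,0,-23,0,0,0,0]]';python3 -m handwheel '[[9,-52.3,0,0,0,0,0],[9,-52.3,0,0,0,0,0],[9,-52.3,0,0,0,0,0],[9,-52.3,0,0,0,0,0],[9,-52.3,0,0,0,0,0],[9,-52.3,0,0,0,0,0],[9,-52.3,0,0,0,0,0],[9,-52.3,0,0,0,0,0],[9,-52.3,0,0,0,0,0]]';python3 -m handwheel '[[0,0,0,0,0,-0.186,0],[0,0,0,0,0,-0.186,0],[0,0,0,0,0,-0.186,0],[0,0,0,0,0,-0.186,0],[0,0,0,0,0,-0.186,0],[0,0,0,0,0,-0.186,0],[0,0,0,0,0,-0.186,0],[0,0,0,0,0,-0.186,0]]';python3 -m handwheel '[[0,0,0,0,0,-0.186,0],[0,0,0,0,0,-0.186,0],[0,0,0,0,0,-0.186,0],[0,0,0,0,0,-0.186,0],[0,0,0,0,0,-0.186,0],[0,0,0,0,0,-0.186,0],[0,0,0,0,0,-0.186,0],[0,0,0,0,0,-0.186,0],[0,0,0,0,0,0,0],[0,0,0,0,0,0,0]]'
python3 g.py 468.6 187.7 32 186.8
python3 - <<'E'
from h import *
s=cam("scene");i=s["frame"]
cv2.imwrite("pics/m5.png",np.hstack([cv2.resize(i[225:345,235:335],None,fx=4,fy=4,interpolation=cv2.INTER_CUBIC),cv2.resize(i[100:220,355:455],None,fx=4,fy=4,interpolation=cv2.INTER_CUBIC)]))
for z in(54,27): print(pix(s,[[468.6+23*np.cos(a)*k,187.7+23*np.sin(a)*k,z] for a in[np.radians(6.8)] for k in(-1,0,1)]))
E
```

```text
t: 13.22
ee_pos: [507.5, -289.2, 252.4]
orientation: [3.115, 0.393, 0.003]
ft_force: [-0.2, -0.2, -0.4]
width: 88.0
grasp_force: 0.0
t: 14.35
ee_pos: [468.2, 189.0, 250.4]
orientation: [-3.117, -0.393, -0.001]
ft_force: [0.3, -0.3, -0.1]
width: 88.0
grasp_force: 0.0
t: 15.35
ee_pos: [468.5, 187.2, 250.2]
orientation: [2.02, 2.406, 0.0]
ft_force: [0.3, 0.1, 0.1]
width: 87.7
grasp_force: 0.0
t: 16.6
ee_pos: [468.5, 187.2, 250.2]
orientation: [-0.128, 3.139, 0.0]
ft_force: [-0.2, -0.2, -0.3]
width: 87.7
grasp_force: 0.0
pos [468.5 187.2 250.2] yaw -175.33 tilt [0. 0.] shift [-1.000e-01  5.000e-01  2.182e+02] rz -0.037 q6 -1.3 t 16.6 w 87.6760715147318 gf 0.0 F [-0.2 -0.2 -0.3]
[[301.53885551 291.84493907]
 [290.30941154 287.44982328]
 [279.37127492 283.15960037]]
[[302.1947973  303.18289602]
 [291.17191462 298.73199485]
 [280.42868092 294.38409319]]
```

View pics/m5.png

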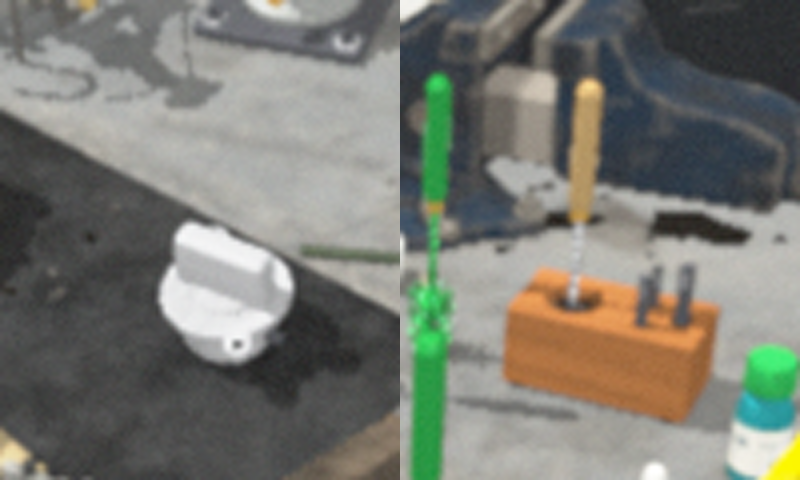

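The brush stands upright in the wide hole at crop (580,290). The cap's bar is centred at about (291,287), which agrees with the prediction.

```bash
python3 -m handwheel '[[-0.1,0.5,45,0,0,-0.037,0],[0,0,50,0,0,0,0],[0,0,50,0,0,0,0],[0,0,40,0,0,0,0],[0,0,15,0,0,0,0],[0,0,0,0,0,0,0],[0,0,10,0,0,0,0],[0,0,8,0,0,0,0],[0,0,2,0,0,0,0],[0,0,0,0,0,0,0]]'
python3 g.py 468.6 187.7 30 186.8
python3 -m handwheel '[[0,0,0,0,0,0,1],[0,0,0,0,0,0,1],[0,0,0,0,0,0,1],[0,0,0,0,0,0,1],[0,0,0,0,0,0,1],[0,0,0,0,0,0,1],[0,0,0,0,0,0,1],[0,0,0,0,0,0,1],[0,0,0,0,0,0,1]]'
python3 g.py 468.6 187.7 160 186.8
```

```text
t: 17.9
ee_pos: [468.6, 187.8, 30.3]
orientation: [-0.192, 3.136, 0.0]
ft_force: [1.0, -0.0, 0.2]
width: 88.2
grasp_force: 0.0
pos [468.6 187.8  30.3] yaw -173.0 tilt [0.0002 0.0001] shift [ 0.1 -0.1  0.3] rz 0.003 q6 -1.34 t 17.9 w 88.1676768939187 gf 0.0 F [ 1.  -0.   0.2]
t: 19.02
ee_pos: [469.7, 188.6, 30.9]
orientation: [-0.192, 3.133, 0.002]
ft_force: [-0.4, 4.2, 5.5]
width: 35.9
grasp_force: 33.7
pos [469.7 188.6  30.9] yaw -173.0 tilt [0.0024 0.0013] shift [   0.9   -0.6 -129.1] rz 0.003 q6 -1.34 t 19.025 w 35.90373202377015 gf 33.658346543088555 F [-0.4  4.2  5.5]
```

```bash
python3 - <<'E'
from h import *
s=cam("scene");i=s["frame"];t=cam("top")["frame"]
cv2.imwrite("pics/m6.png",np.hstack([cv2.resize(i[210:330,240:340],None,fx=4,fy=4,interpolation=cv2.INTER_CUBIC),cv2.resize(t[190:310,165:265],None,fx=4,fy=4,interpolation=cv2.INTER_CUBIC)]))
o=sensors.get_obs();print(o["width"],o["grasp_force"],o["moment"])
E
```

```text
35.889211284276506 33.65770434960723 [ 0.72135516 -0.09277795 -0.004034  ]
```

View pics/m6.png

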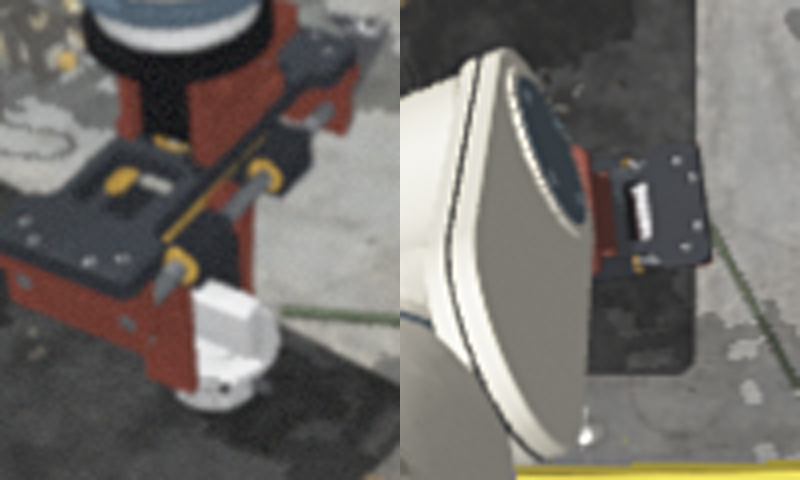

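The fingers stopped at 36 mm, with the tip of the near finger at flange level (crop (190,385)), so they are catching on the flange. I'll open, rise a few mm and close again.

```bash
python3 -m handwheel '[[0,0,0,0,0,0,0.3],[0,0,0,0,0,0,0.3],[0,0,-5,0,0,0,0.3],[0,0,0,0,0,0,0.3]]'
python3 g.py 468.6 187.7 35 186.8
python3 -m handwheel '[[0,0,0,0,0,0,1],[0,0,0,0,0,0,1],[0,0,0,0,0,0,1],[0,0,0,0,0,0,1],[0,0,0,0,0,0,1],[0,0,0,0,0,0,1],[0,0,0,0,0,0,1]]'
python3 g.py 468.6 187.7 35 186.8
```

```text
t: 19.62
ee_pos: [468.6, 187.7, 35.4]
orientation: [-0.192, 3.136, -0.0]
ft_force: [-0.1, 0.6, -0.0]
width: 61.6
grasp_force: 0.0
pos [468.6 187.7  35.4] yaw -173.0 tilt [ 0.0001 -0.    ] shift [-0.1  0.   0.4] rz 0.004 q6 -1.34 t 19.625 w 61.550334820318156 gf 0.0 F [-0.1  0.6 -0. ]
t: 20.5
ee_pos: [468.5, 187.8, 35.1]
orientation: [0.192, -3.136, 0.0]
ft_force: [0.5, 1.0, -0.9]
width: 13.5
grasp_force: 30.0
pos [468.5 187.8  35.1] yaw -173.0 tilt [-0.0002 -0.    ] shift [-0.1 -0.1  0.1] rz 0.004 q6 -1.34 t 20.5 w 13.49700612092601 gf 29.98956799507141 F [ 0.5  1.  -0.9]
```

```bash
python3 -m handwheel '[[0,0,-30,0,0,0,1],[0,0,-50,0,0,0,1],[0,0,-45,0,0,0,1],[-20.5,-49,0,0,0,0,1],[-20.5,-49,0,0,0,0,1],[-20.5,-49,0,0,0,0,1],[-20.5,-49,0,0,0,0,1],[-20.5,-49,0,0,0,0,1],[0,0,0,0,0,-0.183,1],[0,0,0,0,0,0,1]]'
python3 g.py 600 -43 160 197.5
python3 - <<'E'
from h import *
s=cam("scene");i=s["frame"]
cv2.imwrite("pics/m7.png",cv2.resize(i[135:235,260:360],None,fx=6,fy=6,interpolation=cv2.INTER_CUBIC))
o=sensors.get_obs();p=o["ee_pos"];print(pix(s,[[p[0],p[1],p[2]-35+z] for z in(0,22,27,53)]), pix(s,[600,-43,100]))
a=np.radians(17.5)
print(pix(s,[[600+29.5*np.cos(b),-43+29.5*np.sin(b),100] for b in(a,a+np.pi)]))
E
```

```text
t: 21.75
ee_pos: [599.9, -43.4, 159.7]
orientation: [0.473, -3.105, -0.001]
ft_force: [-0.0, 0.2, -1.4]
width: 13.8
grasp_force: 30.0
pos [599.9 -43.4 159.7] yaw -162.66 tilt [-0.001   0.0002] shift [-0.3  0.4 -0.3] rz -0.003 q6 -1.97 t 21.75 w 13.75148876503722 gf 29.98884469270706 F [-0.   0.2 -1.4]
[[309.93233134 179.00747253]
 [309.61268034 170.00305232]
 [309.5390293  167.9258439 ]
 [309.14993019 156.93633442]] [[310.18822758 188.81744205]]
[[297.72151936 186.8838045 ]
 [322.87781143 190.78685258]]
```

View pics/m7.png

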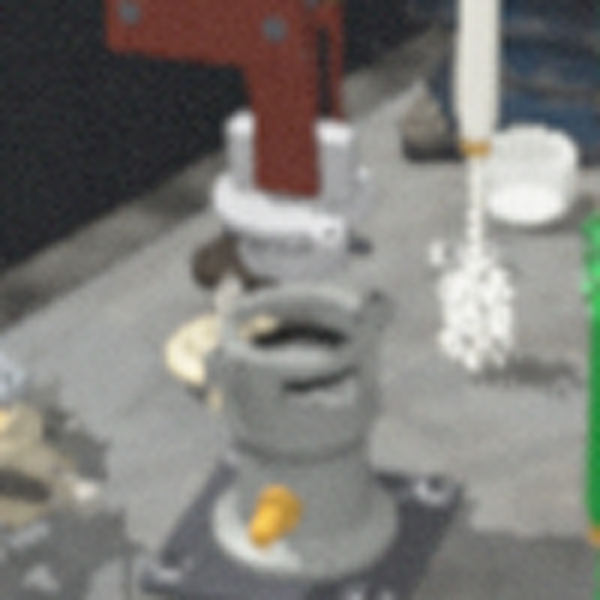

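```bash
python3 - <<'E'
from h import *
s=cam("scene");o=sensors.get_obs();p=o["ee_pos"];R=Ro.from_rotvec(o["orientation"]).as_matrix();x,y=R[:,0],R[:,1]
cr=lambda X:(pix(s,X)-[260,135])*6+2.5
b=p-[0,0,35]
th=np.linspace(0,2*np.pi,180)
def circ(c,r): return np.array([c+[r*np.cos(t),r*np.sin(t),0] for t in th])
for k in(0,4):
    c=b-k*x
    print(k,"bar top",cr([c+sx*23*x+sy*7*y+[0,0,53.5] for sx in(-1,1) for sy in(-1,1)]).round(0).tolist())
    for n,r,z in(("fl top",29.5,27),("fl bot",29.5,22),("plug",21,10)):
        q=cr(circ(c+[0,0,z],r));print(n,q.min(0).round(),q.max(0).round())
    print("ears",cr([c+[0,0,25]+36*(np.cos(a)*x*-1+np.sin(a)*y*-1) for a in np.radians([130,310])]).round().tolist(),"pin ends",cr([c+[0,0,8]+28*x*m for m in(1,-1)]).round().tolist())
for C in((600,-43),(600,-39)):
    q=cr(circ(np.array([*C,100.]),29.5));print("rim",C,q.min(0).round(),q.max(0).round())
f=s["frame"][135:235,260:360]
g=cv2.cvtColor(f,cv2.COLOR_BGR2GRAY)
for r in(156,170,172,178,195,200,205): print(r,g[r-135,30:66].tolist())
E
```

```text
0 bar top [[243.0, 117.0], [229.0, 133.0], [365.0, 133.0], [352.0, 150.0]]
fl top [216. 163.] [382. 239.]
fl bot [217. 176.] [382. 252.]
plug [242. 215.] [359. 270.]
ears [[385.0, 180.0], [210.0, 231.0]] pin ends [[374.0, 258.0], [229.0, 237.0]]
4 bar top [[233.0, 115.0], [218.0, 132.0], [354.0, 131.0], [341.0, 148.0]]
fl top [206. 162.] [371. 237.]
fl bot [207. 174.] [371. 250.]
plug [232. 214.] [348. 269.]
ears [[375.0, 179.0], [200.0, 229.0]] pin ends [[364.0, 256.0], [218.0, 235.0]]
rim (600, -43) [223. 286.] [384. 367.]
rim (600, -39) [216. 291.] [378. 371.]
156 [40, 41, 37, 41, 38, 39, 44, 106, 174, 209, 213, 177, 104, 70, 66, 70, 69, 67, 65, 70, 66, 75, 112, 175, 211, 213, 203, 192, 176, 160, 163, 159, 159, 160, 162, 154]
170 [80, 88, 97, 109, 134, 155, 186, 209, 220, 221, 222, 223, 222, 223, 224, 224, 220, 221, 218, 214, 215, 203, 182, 169, 169, 169, 172, 169, 165, 165, 161, 157, 161, 171, 168, 169]
172 [124, 138, 147, 148, 155, 153, 149, 142, 162, 183, 195, 209, 218, 217, 223, 223, 225, 226, 224, 225, 227, 226, 228, 228, 225, 224, 213, 179, 155, 156, 157, 162, 169, 167, 164, 168]
178 [161, 141, 97, 81, 84, 80, 82, 78, 79, 86, 119, 146, 147, 151, 150, 155, 159, 157, 160, 163, 162, 161, 161, 158, 155, 153, 150, 147, 148, 153, 154, 154, 166, 169, 169, 166]
195 [240, 239, 234, 203, 153, 143, 143, 140, 139, 133, 135, 148, 159, 160, 157, 164, 169, 171, 174, 172, 173, 173, 169, 161, 150, 141, 131, 125, 122, 119, 124, 130, 136, 145, 156, 162]
200 [148, 133, 110, 103, 125, 156, 163, 137, 123, 117, 114, 119, 123, 130, 133, 130, 116, 105, 99, 98, 99, 114, 137, 142, 142, 139, 144, 143, 138, 127, 127, 120, 123, 138, 149, 150]
205 [155, 152, 154, 155, 154, 157, 156, 147, 141, 136, 128, 121, 125, 125, 126, 132, 129, 133, 134, 131, 135, 135, 134, 133, 135, 130, 132, 130, 129, 127, 122, 128, 142, 161, 163, 161]
```

The cap hangs level above the bowl, with the flange's left edge at crop x 213 and the bar spanning 227 to 357. The rim spans 220 to 379 there, so cap and bowl line up to about a millimetre. I'll lower it while watching the force.

```bash
python3 -m handwheel '[[-0.3,0.4,10,0,0,0,1],[0,0,10,0,0,0,1],[0,0,0,0,0,0,1],[0,0,5,0,0,0,1],[0,0,0,0,0,0,1]]';python3 -m handwheel '[[0,0,3,0,0,0,1],[0,0,0,0,0,0,1]]'; python3 g.py 600 -43 113 197.5
```

```text
t: 22.48
ee_pos: [600.2, -42.4, 134.9]
orientation: [0.477, -3.105, -0.0]
ft_force: [-0.8, 0.1, -1.7]
width: 13.4
grasp_force: 30.0
t: 22.72
ee_pos: [600.2, -42.5, 132.1]
orientation: [0.477, -3.105, -0.0]
ft_force: [-0.5, -0.5, -1.9]
width: 13.9
grasp_force: 30.0
pos [600.2 -42.5 132.1] yaw -162.52 tilt [-0.0002  0.    ] shift [ 0.4 -0.4 19.1] rz -0.0 q6 -1.97 t 22.725 w 13.913450312368001 gf 29.989837110042572 F [-0.5 -0.5 -1.9]
```

```bash
for k in 1; do python3 -m handwheel '[[0,0,2,0,0,0,1],[0,0,0,0,0,0,1]]'; python3 -m handwheel '[[0,0,2,0,0,0,1],[0,0,0,0,0,0,1]]';python3 -m handwheel '[[0,0,2,0,0,0,1],[0,0,0,0,0,0,1]]'; done; python3 g.py 600 -43 113 197.5
```

```text
t: 22.98
ee_pos: [600.2, -42.5, 130.1]
orientation: [0.477, -3.105, -0.0]
ft_force: [0.5, -0.1, -0.7]
width: 13.7
grasp_force: 30.0
t: 23.22
ee_pos: [600.6, -42.6, 128.2]
orientation: [-0.478, 3.105, -0.001]
ft_force: [0.1, -0.8, -1.4]
width: 13.6
grasp_force: 30.0
t: 23.48
ee_pos: [600.7, -42.8, 126.2]
orientation: [-0.478, 3.104, -0.001]
ft_force: [0.9, -2.3, -2.2]
width: 13.7
grasp_force: 30.0
pos [600.7 -42.8 126.2] yaw -162.51 tilt [ 0.0008 -0.0005] shift [ 0.8 -0.  13.2] rz -0.0 q6 -1.97 t 23.475 w 13.723160204617017 gf 29.989531338214874 F [ 0.9 -2.3 -2.2]
```

```bash
python3 -m handwheel '[[-0.2,-0.6,2,0,0,0,1],[0,0,2,0,0,0,1],[0,0,0,0,0,0,1]]'; python3 -m handwheel '[[0,0,3,0,0,0,1],[0,0,0,0,0,0,1]]';python3 -m handwheel '[[0,0,3,0,0,0,1],[0,0,0,0,0,0,1]]';  python3 g.py 600 -43 113 197.5
```

```text
t: 23.85
ee_pos: [600.7, -43.1, 121.8]
orientation: [0.478, -3.105, 0.0]
ft_force: [2.4, -2.6, -1.7]
width: 13.7
grasp_force: 30.0
t: 24.1
ee_pos: [600.9, -43.1, 119.2]
orientation: [-0.478, 3.105, -0.0]
ft_force: [1.5, -3.9, 1.1]
width: 13.8
grasp_force: 30.0
t: 24.35
ee_pos: [600.9, -43.1, 116.3]
orientation: [-0.477, 3.105, -0.0]
ft_force: [1.7, -3.0, 3.6]
width: 14.0
grasp_force: 30.0
pos [600.9 -43.1 116.3] yaw -162.52 tilt [ 0.0004 -0.0001] shift [0.8 0.3 3.3] rz -0.0 q6 -1.97 t 24.35 w 13.964051895842854 gf 29.993352591991425 F [ 1.7 -3.   3.6]
```

```bash
python3 -m handwheel '[[-0.2,-0.5,3,0,0,0,1],[0,0,0,0,0,0,1]]'; python3 -m handwheel '[[0,0,2,0,0,0,1],[0,0,0,0,0,0,1]]';python3 -m handwheel '[[0,0,2,0,0,0,1],[0,0,0,0,0,0,1]]';  python3 g.py 600 -43 108 197.5
```

```text
t: 24.6
ee_pos: [601.0, -43.1, 113.4]
orientation: [0.477, -3.105, -0.001]
ft_force: [-0.6, -1.5, 6.6]
width: 14.1
grasp_force: 30.0
t: 24.85
ee_pos: [601.0, -43.1, 111.7]
orientation: [0.477, -3.105, -0.001]
ft_force: [-1.1, -1.7, 8.7]
width: 14.1
grasp_force: 30.0
t: 25.1
ee_pos: [601.0, -43.1, 109.8]
orientation: [0.477, -3.105, -0.001]
ft_force: [-1.9, -1.5, 9.3]
width: 14.0
grasp_force: 30.0
pos [601.  -43.1 109.8] yaw -162.52 tilt [-0.0001  0.0004] shift [0.9 0.4 1.8] rz -0.0 q6 -1.97 t 25.1 w 13.951128007476475 gf 29.997382164001465 F [-1.9 -1.5  9.3]
```

```bash
python3 -m handwheel '[[0.4,0.1,1,0,0,0,1],[0,0,0,0,0,0,1]]'; python3 -m handwheel '[[0,0,1,0,0,0,1],[0,0,0,0,0,0,1]]';python3 -m handwheel '[[0,0,1,0,0,0,1],[0,0,0,0,0,0,1]]';  python3 g.py 600 -43 108 197.5
```

```text
t: 25.35
ee_pos: [601.0, -43.1, 109.5]
orientation: [-0.477, 3.104, 0.0]
ft_force: [-2.7, -1.5, 14.2]
width: 13.8
grasp_force: 30.0
t: 25.6
ee_pos: [601.0, -43.2, 109.5]
orientation: [-0.477, 3.104, 0.0]
ft_force: [-6.3, -1.2, 22.0]
width: 13.7
grasp_force: 30.0
t: 25.85
ee_pos: [601.1, -43.1, 109.4]
orientation: [-0.477, 3.104, 0.0]
ft_force: [-10.2, -1.3, 30.5]
width: 13.9
grasp_force: 30.0
pos [601.1 -43.1 109.4] yaw -162.52 tilt [0.0012 0.0004] shift [1.  0.5 1.4] rz -0.0 q6 -1.97 t 25.85 w 13.920956388318002 gf 30.005204379558563 F [-10.2  -1.3  30.5]
```

```bash
python3 -m handwheel '[[0.4,0.1,-1,0,0,0,1],[0,0,0,0,0,0,1]]'; python3 -m handwheel '[[0,0,0,0,0,0.12,1],[0,0,0,0,0,0.12,1],[0,0,0,0,0,0.12,1],[0,0,0,0,0,0,1]]';python3 g.py 600 -43 108 197.5
```

```text
t: 26.1
ee_pos: [601.0, -43.2, 109.5]
orientation: [-0.477, 3.103, 0.0]
ft_force: [-4.5, -1.4, 19.7]
width: 14.1
grasp_force: 30.0
t: 26.6
ee_pos: [601.9, -43.1, 109.5]
orientation: [0.088, 3.137, 0.001]
ft_force: [-1.9, 0.2, 17.0]
width: 14.0
grasp_force: 30.0
pos [601.9 -43.1 109.5] yaw 176.77 tilt [0.0038 0.0004] shift [ 1.9 -0.1  1.5] rz -0.362 q6 -1.61 t 26.6 w 13.981247344503055 gf 30.011514723300934 F [-1.9  0.2 17. ]
```

Turning freely and still pressed home. I'll carry on towards the stop.

```bash
python3 -m handwheel '[[0,0,0,0,0,0.12,1],[0,0,0,0,0,0.12,1],[0,0,0,0,0,0.12,1],[0,0,0,0,0,0,1]]';python3 -m handwheel '[[0,0,0,0,0,0.12,1],[0,0,0,0,0,0.12,1],[0,0,0,0,0,0.12,1],[0,0,0,0,0,0,1]]';python3 g.py 600 -43 108 120.2; python3 -c "from h import *;print(sensors.get_obs()['moment'])"
```

```text
t: 27.1
ee_pos: [602.1, -43.2, 109.5]
orientation: [0.649, 3.07, 0.002]
ft_force: [-0.4, -1.1, 16.1]
width: 14.1
grasp_force: 30.0
t: 27.6
ee_pos: [602.2, -43.3, 109.5]
orientation: [1.188, 2.904, 0.003]
ft_force: [0.2, -1.2, 18.0]
width: 13.5
grasp_force: 30.0
pos [602.2 -43.3 109.5] yaw 135.52 tilt [0.0045 0.0001] shift [ 1.8 -1.4  1.5] rz 0.267 q6 -0.89 t 27.6 w 13.490789016896432 gf 30.02095341682434 F [ 0.2 -1.2 18. ]
[-0.28649523  0.00738206 -0.12316462]
```

```bash
python3 -m handwheel '[[0,0,0,0,0,0.12,1],[0,0,0,0,0,0.1,1],[0,0,0,0,0,0,1]]';python3 g.py 600 -43 108 120.2; python3 -m handwheel '[[0,0,0,0,0,0.05,1],[0,0,0,0,0,0,1]]';python3 g.py 600 -43 108 120.2; python3 -c "from h import *;print(sensors.get_obs()['moment'])";python3 -m handwheel '[[0,0,0,0,0,0.05,1],[0,0,0,0,0,0,1]]';python3 g.py 600 -43 108 120.2; python3 -c "from h import *;print(sensors.get_obs()['moment'])"
```

```text
t: 27.98
ee_pos: [602.4, -43.3, 109.5]
orientation: [1.499, 2.756, 0.004]
ft_force: [1.0, -0.8, 15.6]
width: 14.0
grasp_force: 30.0
pos [602.4 -43.3 109.5] yaw 122.94 tilt [0.0047 0.0001] shift [ 1.5 -1.9  1.5] rz 0.048 q6 -0.67 t 27.975 w 13.982505870892618 gf 30.01718133687973 F [ 1.  -0.8 15.6]
t: 28.22
ee_pos: [602.8, -43.1, 109.5]
orientation: [1.565, 2.719, 0.004]
ft_force: [1.7, -0.1, 14.9]
width: 13.6
grasp_force: 30.1
pos [602.8 -43.1 109.5] yaw 120.15 tilt [0.0056 0.    ] shift [ 1.5 -2.4  1.5] rz -0.001 q6 -0.62 t 28.225 w 13.617139479546077 gf 30.061785578727722 F [ 1.7 -0.1 14.9]
[-0.12425537 -0.31372868  0.36302683]
t: 28.48
ee_pos: [602.8, -43.0, 109.5]
orientation: [1.631, 2.679, 0.005]
ft_force: [2.1, 1.0, 15.1]
width: 14.1
grasp_force: 30.7
pos [602.8 -43.  109.5] yaw 117.34 tilt [ 0.0057 -0.    ] shift [ 1.3 -2.5  1.5] rz -0.05 q6 -0.57 t 28.475 w 14.063948114063583 gf 30.73497086763382 F [ 2.1  1.  15.1]
[-0.02466206 -0.38273381  0.66279131]
```

The moment about the axis rises from -0.12 to 0.66 N m, so the pin is at the stop, and z is steady at 109.5 with the flange on the rim. I'll press slightly more, then take one last look.

```bash
python3 -m handwheel '[[0,0,0.5,0,0,0,1],[0,0,0,0,0,0,1],[0,0,0,0,0,0,1],[0,0,0,0,0,0,1]]'; python3 - <<'E'
from h import *
i=cam("scene")["frame"]
cv2.imwrite("pics/m8.png",np.hstack([cv2.resize(i[135:235,260:340],None,fx=5,fy=5,interpolation=cv2.INTER_CUBIC),cv2.resize(i[110:210,365:445],None,fx=5,fy=5,interpolation=cv2.INTER_CUBIC)]))
E
```

```text
t: 28.98
ee_pos: [602.9, -43.0, 109.5]
orientation: [1.63, 2.68, 0.005]
ft_force: [1.8, 0.7, 18.5]
width: 14.2
grasp_force: 30.7
```

View pics/m8.png

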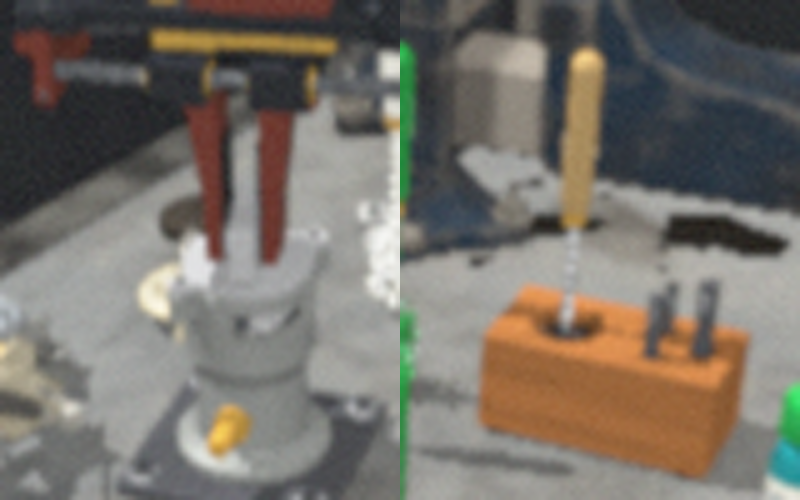

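The flange sits on the rim with no gap at crop (250,275), the bar is turned and gripped, and the brush stands in the hole at crop (570,320). I'm handing it in.

```bash
python3 -c "
from workcell import ctrl
print(ctrl.close_job())"
```

```text
the job is handed in; nothing more can be done
None
```

The job is handed in at about 29 s; the judge's result was not shown: the bowl was brushed with three full strokes, the brush is back in the wide hole and let go, and the cap is turned to the stop and still gripped, flange pressed on the rim with about 18 N.

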